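Set the lot number and stamp a tip box

TASK

Set the lot marker's number drum so that 4 stands centred in its window, and push the pipette-tip box between the guide rails until it is fully home against the stop. Only then press the stamp plunger down until its foot bears on the box lid, and let it spring back up; the box stays home and the 4 stays in the window. Leave the things standing around where they are.

Things in the scene. Friction and masses are not known exactly. Their poses are not given: they have to be found in the camera images.
- marker: bench lot marker, grey metal, fixed. Origin on the bench, under the centre of the box at home; x = the way the box is pushed in (within 0.2 rad of world x), y left, z up. Stop: block 40 mm high, face at x = +60 mm. The column behind it has an arm (x = +8 to +104 mm, 36 mm wide, underside 98 mm up) with the stamp. Right of the rails (y = -64 to -109) the counter hood, top 133 mm up
- home (a point): point fixed to the marker at its origin (bench level): the tip box's origin lies here when it is fully home. Axes as the marker's
- rail_mouth (a point): bench-level point midway in the open mouth of the two aluminium guide rails, at marker x = -53 mm. The rails are 22 mm high; their inner faces are parallel and 90 mm apart from x = -10 to +60 mm, and flare out to about 113 mm apart at the mouth
- window (a point): centre of the number window, in the hood's upper front, 114 mm above the bench; it faces the robot and up at 45 degrees and shows some 38 mm of the drum's circumference, 37 mm wide
- number_wheel (a joint): turn of the number drum (rad): no end stop, no clicks, stays where left (friction, about 3 N at the teeth). Drum radius 40 mm, axis along marker y, 85 mm up at marker x = 0; digits 1 to 6, 24 mm tall, 60 degrees apart. At 0 it shows 1, +pi/3 2, +2pi/3 3, +pi or -pi 4, -2pi/3 5, -pi/3 6. Grows when the star wheel's top goes away from the robot (+x)
- star_centre (a point): centre of the black star wheel that turns the drum, on its axis outside the hood's right side (marker 0, -140, 85 mm). Hub radius 30 mm; six straight radial teeth, 8 mm thick, 30 mm wide along the axis, reach 62 mm from the axis; one points straight up whenever a digit is centred. Push teeth from above, either way. Hood side: 30 mm to the left, radius 48 mm
- number_four (a point): centre of the digit 4 on the drum's surface; it turns with the drum and meets window when 4 is centred
- plunger: spring-loaded stamp plunger, moves straight down by at most 14 mm. Origin at the centre of the underside of its round rubber foot (28 mm across), 84 mm above the bench when up; the foot meets the 74 mm high lid of a box at home after 10 mm. The spring lifts it: about 1 N to start, 4 N at the lid
- plunger_top (a point): centre of the top of the plunger's round black cap (42 mm across), 184 mm above the bench when up, at marker x = +28 mm, y = 0
- tip_box: pipette-tip box with closed clear lid, blue base, 0.16 kg, 82 x 120 x 74 mm high; origin at the centre of its underside, its own y along the 120 mm, its x across. It stands on the bench in the mouth of the rails, 85 to 105 mm short of home and slightly askew; its near face is 60 mm from its origin. It slides easily when pushed
- petri: bystander: round petri dish, 59 mm across, 15 mm high; origin under its centre
- label_roll: bystander: upright roll of labels, 52 mm across, 50 mm high; origin under its centre. Farther left (world y over 0.40, x 0.33 to 0.78) stands a tall incubator with a tablet at its near right corner (y over 0.27, x under 0.42): keep the arm clear of both
- tall_bottle: bystander: culture bottle, 37 mm across, 118 mm high; origin under its centre

How it is judged:
By the outcome, as a careful person would: the job done as asked, in the order asked, and still so for the second after the job is handed in, with the robot touching nothing.
It also fails if it takes over 66 s, if anything falls off the work surface, if the arm or the gripper's body presses on something with over 40 N, if the wrist force passes 120 N, or if a joint passes its speed limit or range.

ROBOT

A 6-joint arm with a two-finger parallel gripper is mounted at the origin on a cart in front of the work surface, level with it; the furniture and walls round the work are solid. World frame = base frame: x ahead of the robot, y to its left, z up, the work surface at z = 0. Lengths are in mm, angles in rad, forces in N, time in s.
With the tool pointing down it reaches from about 300 to 775 mm from the base axis. Payload 14.6 kg.
Tool frame: the origin (TCP) lies between the finger pads; the fingertips stand manip.tip_reach ahead of it and the grasp point (between the pads) lies 5 mm behind it (manip.tip_reach is the distance from the TCP to the fingertips, in mm); z points along the fingers, y is the line along which they close (so a half turn about z gives the same grasp; the last joint's range is limited). The gripper opens to 94 mm and grips with 3 to 60 N. Pads are 16 mm wide; open, the fingers measure 119 mm over their backs; the gripper's body (75 mm by 177 mm) begins 78 mm behind the grasp point.
Start: joints at [-0.067, 0.3, 1.521, -0, 1.321, -0.067], TCP at [549.99, -0.002, 219.446] pointing down, gripper open.
Joint ranges: [-3.03, 3.03], [-0.79, 2.21], [0.23, 2.52], [-1.04, 4.18], [0, 3.07], [-2.55, 2.55]. Speed limits (rad/s): [2.22, 2.22, 2.57, 3.14, 3.14, 3.14].

INTERFACE

Orientations are given as [roll, pitch, yaw] about the fixed x, y, z axes, in that order (R = Rz(yaw) Ry(pitch) Rx(roll)).
In Python, from cell import manip gives the robot as it stands. The module is installed in compiled form; this text tells all that it offers.
- The arm moves only by the shell command python3 -m creep 'ROWS' [FORCE]. ROWS is JSON, a list of rows, each a list of 3 entries, a list of its own where there are three numbers: the opening, from -1 (shut) to 1 (fully open), then the shift along the tool's x, y, z in cm, then the turn about the tool's z in units of 5 degrees (1.0 is 5 degrees). In form: [[grip, [tx, ty, tz], roll], ...]. A call has 1 to 12 rows; each row is the pose to reach, as a shift and turn from the pose commanded when the call began, along the tool's axes at that moment; what a row does not reach only later rows make up. A row lasts 1/10 s, in which the tool goes at most 50 mm and 8.59 degrees, less where a joint would pass 70% of its speed; a pose out of reach is approached as far as the arm can. A call with a gripper value outside its range is refused whole. The fingers move at their own pace and stop on an object; FORCE is the grip in N (left out, the last holds). Time passes only in rows, so rows that repeat a pose let the fingers close. It gives the time, the measured TCP pose, the force, the opening and the grip force at its end, in the units of the state.
- manip.read_state(): the state, without advancing time (a new reading comes with each control period).
- manip.camera(name): name is "scene" or "side" or "wrist"; returns the picture (420x560x3 uint8, red, green, blue); there is no depth.
- manip.camera_params(name): a dict with "fovy" (degrees; the focal length in pixels is half the picture's height over the tangent of half this angle, whatever the lens; pixels are square), "cx", "cy" (the principal point, pixels), "origin" and "attitude" of the camera in the world. Camera axes: x right, y down, z forward; pixel columns grow to the right and rows downward; lengths in mm; the calibration is good to about 2 mm. A picture is of the moment at which its call begins: read the wrist's pose just before it. camera_params takes no time and is no camera call; for the wrist camera it gives the pose at the moment of the call.
- manip.sign_off(): hands the job in; it is judged then, once.
The state is a dict: "clock": time; "joints": joint angles; "qd": joint speeds; "effort": joint torques, N m; "eef_pos": TCP position; "eef_rot": TCP orientation; "wrist_force": force on the tool from outside, world axes, zero at the start; "moment": the same for the moment, N m; "finger_gap": finger opening in mm; "finger_force": force on a finger pad.
Only numpy, scipy, OpenCV 4.12 (cv2) and the standard library are available. Lean on these libraries where they do the work, as an engineer would, in place of code of your own. Each camera call takes 0.05 s, during which the arm holds its last target. There are 200 camera calls.

## Working session

There is one attempt and no reset: what is moved stays moved. The work goes in short steps, Python scripts to look and compute and a shell command to move; the robot and the scene stay as the last step left them, time stands still between calls to the robot, and variables do not carry over. Pictures are saved under pics/ and viewed, at most 10 in all, crops included, and the job is handed in when it is done.

```bash
mkdir -p pics; cat > h.py <<'E'
import numpy as np, cv2
from scipy.spatial.transform import Rotation as R
from cell import manip
def snap(n,f):
    p=manip.camera_params(n); im=manip.camera(n); cv2.imwrite('pics/'+f,im[:,:,::-1]); return p
def Rm(a):
    a=np.array(a,float)
    return a if a.shape==(3,3) else (R.from_quat(a).as_matrix() if a.size==4 else R.from_euler('xyz',a).as_matrix())
def ray(p,u,v):
    f=210/np.tan(np.radians(p['fovy'])/2); d=Rm(p['attitude'])@np.array([(u-p['cx'])/f,(v-p['cy'])/f,1]); return np.array(p['origin'],float),d/np.linalg.norm(d)
def atz(p,u,v,z):
    o,d=ray(p,u,v); return o+d*(z-o[2])/d[2]
def proj(p,X):
    f=210/np.tan(np.radians(p['fovy'])/2); c=Rm(p['attitude']).T@(np.array(X,float)-np.array(p['origin'])); return np.round([p['cx']+f*c[0]/c[2],p['cy']+f*c[1]/c[2]],1)
def tri(rs):
    A=sum(np.eye(3)-np.outer(d,d) for o,d in rs); b=sum((np.eye(3)-np.outer(d,d))@o for o,d in rs); return np.linalg.solve(A,b)
E
python3 - <<'E'
from h import *
for n in('scene','side','wrist'): print(n,snap(n,n+'0.png'))
a=[cv2.imread(f'pics/{n}0.png') for n in('scene','side')]
print(manip.read_state(),manip.tip_reach)
E
```

```text
scene {'fovy': 49.1719192963526, 'cx': 282.7308187393883, 'cy': 207.9429646074021, 'origin': array([491.17227474, 766.30485789, 873.4966338 ]), 'attitude': array([-2.4092444 , -0.01630094, -2.85154727])}
side {'fovy': 52.34323395427177, 'cx': 276.40944084416736, 'cy': 199.9148893583125, 'origin': array([583.70576891, 822.91739475, 723.28991176]), 'attitude': array([-2.2902356 ,  0.00466022, -3.03714874])}
wrist {'fovy': 65.63729868227358, 'cx': 269.71170125694493, 'cy': 207.39584315789273, 'origin': array([550.91321678,  64.8226829 , 383.07423656]), 'attitude': array([2.91090327e+00, 1.14978601e-03, 1.00561517e-04])}
{'clock': 0.15, 'joints': array([-6.65642981e-02,  3.00350214e-01,  1.52144170e+00,  2.68552143e-05,
        1.32072914e+00, -6.65844515e-02]), 'qd': array([ 1.38411265e-03, -2.91634717e-03, -6.38128859e-05, -1.02208731e-03,
       -1.20563719e-03, -2.16090274e-03]), 'effort': array([-2.50185103e-04, -5.31960297e+01, -3.52822959e+01,  7.07691838e-02,
        2.35654798e-02, -3.66386917e-05]), 'eef_pos': array([5.49802942e+02, 3.65315202e-02, 2.19011604e+02]), 'eef_rot': array([-3.14066804e+00, -8.77276551e-05,  1.57080978e+00]), 'wrist_force': array([0.79547715, 0.10774402, 0.4509911 ]), 'moment': array([0.0108096 , 0.00772729, 0.00559766]), 'finger_force': 0.0, 'finger_gap': 93.81854531296014} 14.0
```

View pics/scene0.png

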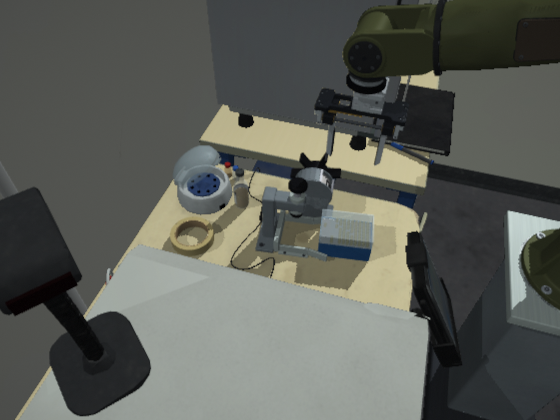

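View pics/side0.png

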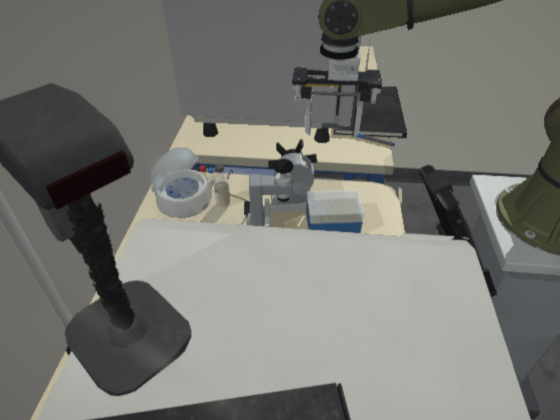

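View pics/wrist0.png

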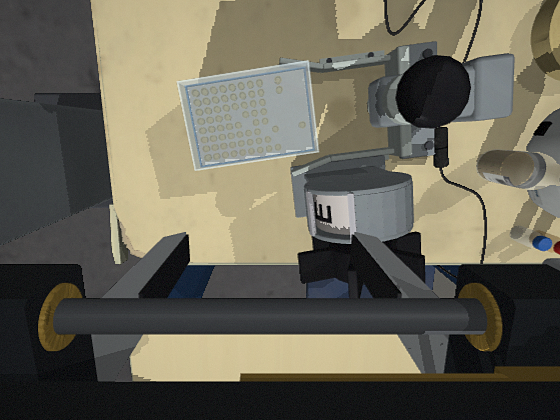

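The wrist picture shows the box lid at corners (179,82), (312,62), (318,150), (196,170), the plunger cap centred near (433,90), and the hood with a digit in its window near (325,212). The star wheel is partly hidden behind the gripper, and the petri dish, roll and bottle stand off to the right or out of view. I'll take a second wrist view from further right, higher up.

```bash
python3 - <<'E'
from h import *
p=manip.camera_params('wrist')
for u,v,z in [(433,90,184),(179,82,74),(307,62,74),(318,150,74),(196,170,74),(280,58,22),(390,66,22)]: print((u,v),atz(p,u,v,z).round(1))
E
python3 -m creep '[[1,[-2.5,0,-1],0],[1,[-6,2,-2],0],[1,[-10,4,-4],0],[1,[-13,6,-6],0],[1,[-13,6,-6],0],[1,[-13,6,-6],0]]'
python3 - <<'E'
from h import *
print(snap('wrist','w1.png'),manip.read_state()['eef_pos'])
im=cv2.imread('pics/w1.png'); cv2.imwrite('pics/w1b.png',cv2.resize(im,(800,600)))
E
```

```text
(433, 90) [645.3  87.9 184. ]
(179, 82) [469.5 107.4  74. ]
(307, 62) [583.5 124.   74. ]
(318, 150) [595.8  47.4  74. ]
(196, 170) [480.6  28.7  74. ]
(280, 58) [561.1 137.8  22. ]
(390, 66) [674.9 130.1  22. ]
clock: 0.75
eef_pos: [609.9, -130.3, 278.7]
eef_rot: [-3.141, -0.0, 1.57]
wrist_force: [0.7, 0.0, 0.1]
finger_gap: 93.6
finger_force: 0.0
{'fovy': 65.63729868227358, 'cx': 269.71170125694493, 'cy': 207.39584315789273, 'origin': array([611.0644863, -65.5333262, 442.8135398]), 'attitude': array([ 2.91121741e+00,  1.04378010e-03, -8.41654138e-04])} [ 609.60080053 -129.53513632  278.47843683]
```

View pics/w1b.png

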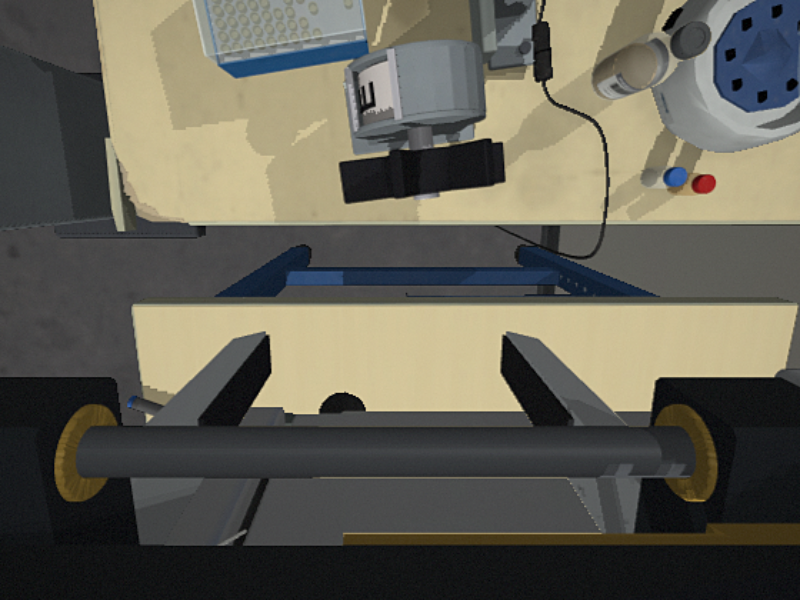

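The second view shows the star wheel spanning (340–505, 143–203) on the 800-wide picture, with the bottle at about (625,68) and the drum's window at about (368,95). I need a closer crop for the digit and the teeth.

```bash
python3 - <<'E'
from h import *
a=cv2.imread('pics/w1.png')[20:150,225:365]; b=cv2.imread('pics/wrist0.png')[20:250,270:480]
A=cv2.resize(a,None,fx=3.5,fy=3.5,interpolation=cv2.INTER_CUBIC)[:, :440]
A=cv2.resize(a,(400,371),interpolation=cv2.INTER_CUBIC); B=cv2.resize(b,(400,438),interpolation=cv2.INTER_CUBIC)
o=np.zeros((440,800,3),np.uint8); o[:371,:400]=A; o[:438,400:]=B
cv2.imwrite('pics/c1.png',o)
E
```

```text
(no output)
```

View pics/c1.png

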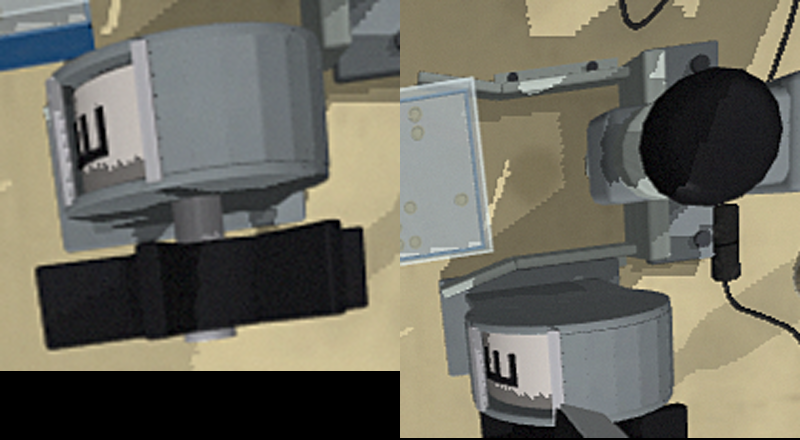

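The crop reads as a 3 seen from the robot (open side left, spine right, near (92,140)). It sits low in the window, and the top tooth tilts toward the robot, so the drum is short of 2pi/3. I'll fit the marker pose and the tooth angle.

```bash
cat > fit.py <<'E'
from h import *
from scipy.optimize import least_squares
w0=dict(fovy=65.63729868227358,cx=269.71170125694493,cy=207.39584315789273,origin=[550.913,64.823,383.074],attitude=[2.9109,.00115,.0001])
w1=dict(w0,origin=[611.064,-65.533,442.814],attitude=[2.91122,.00104,-.00084])
def M(q,p): c,s=np.cos(q[2]),np.sin(q[2]); return np.array([q[0]+c*p[0]-s*p[1],q[1]+s*p[0]+c*p[1],p[2]])
def tip(q,th,y,t,r=62): return M(q,[r*np.sin(th)+t*np.cos(th),-140+y,85+r*np.cos(th)-t*np.sin(th)])
E
cat > f2.py <<'E'
from fit import *
def res(q,show=False):
    th0=q[3]; L=th0-np.pi/3; Rr=th0+2*np.pi/3; e={}
    def side(cam,th,y,pick):
        return pick([proj(cam,tip(q,th,y,t)) for t in(-4,4)],key=lambda a:a[0])
    e['cap']=proj(w0,M(q,[28,0,184]))-(433,90)
    e['axle']=(proj(w1,M(q,[0,-157,85]))-(298.5,138))*.5
    e['Lin']=side(w1,L,15,min)-(238.3,113.8); e['Lout']=side(w1,L,-15,min)-(241.5,141.8)
    for n,y,o in(('Rin',15,(352.8,100.5)),('Rout',-15,(353.8,126))): e[n]=side(w1,Rr,y,max)-o
    for n,o in(('r1',(330.4,157.5)),('r2',(391.8,149.7))):
        X=atz(w0,*o,22); c,s=np.cos(q[2]),np.sin(q[2]); e[n]=np.array([(-s*(X[0]-q[0])+c*(X[1]-q[1])+45)])
    if show:
        for k in e: print(k,e[k].round(1))
    return np.concatenate(list(e.values()))
for s in(-.4,-.2,.1):
    r=least_squares(res,[617,84,.12,s],diff_step=1e-3,loss='soft_l1'); print(r.cost,r.x.round(3))
q=r.x; res(q,True)
print('home',M(q,[0,0,0]),'star',M(q,[0,-140,85]))
dg=q[3]-np.pi/4   # drum angle of digit shown from vertical
print('digit3 w1',proj(w1,M(q,[40*np.sin(dg),-86,85+40*np.cos(dg)])),'obs',(225+92/2.857,20+138/2.857))
E
python3 f2.py
```

```text
25.827220745133285 [ 6.17e+02  8.40e+01  1.20e-01 -4.00e-01]
33.58176243456848 [ 6.17e+02  8.40e+01  1.20e-01 -2.00e-01]
41.49047806169523 [6.17581e+02 8.39690e+01 1.48000e-01 1.00000e-01]
cap [ 0.2 -0.4]
axle [-0.4 -0.8]
Lin [ 3.4 -2.1]
Lout [5.4 1.4]
Rin [-15.4   0.3]
Rout [-13.8   1.5]
r1 [-2.]
r2 [-3.5]
home [617.58051825  83.96876377   0.        ] star [638.22305269 -54.50103717  85.        ]
digit3 w1 [263.8  64.3] obs (257.201610080504, 68.30241512075602)
```

```bash
sed -i 's/return np.round(\(\[p.*\]\),1)/return np.array(\1)/' h.py; python3 f2.py
```

```text
9.948526070537529 [ 6.18421e+02  8.33110e+01  1.51000e-01 -3.32000e-01]
9.948526067784709 [ 6.18421e+02  8.33110e+01  1.51000e-01 -3.32000e-01]
9.948526070527757 [ 6.18421e+02  8.33110e+01  1.51000e-01 -3.32000e-01]
cap [1.5 0.6]
axle [ 0.2 -0.5]
Lin [-1.8  1.4]
Lout [-0.   2.6]
Rin [-1.3 -2.8]
Rout [0.4 0.3]
r1 [-1.2]
r2 [-2.9]
home [618.42076404  83.31080666   0.        ] star [639.52771094 -55.08896499  85.        ]
digit3 w1 [254.43938413  69.60344406] obs (257.201610080504, 68.30241512075602)
```

The fit is consistent: home is near (618,83), marker yaw about 0.14, star centre about (639,-55,85), and the top tooth is about 0.33 rad short. Next I bring the closed fingers behind the top tooth, from above.

```bash
python3 -m creep '[[-1,[3.5,-0.3,3],-0.8],[-1,[7,-0.5,6],-1.6],[-1,[7,-0.5,9],-1.6],[-1,[7,-0.5,9],-1.6],[-1,[7,-0.5,12],-1.6],[-1,[7,-0.5,14.3],-1.6],[-1,[7,-0.5,14.3],-1.6],[-1,[7,-0.5,14.3],-1.6]]' 20
python3 - <<'E'
from h import *
snap('scene','s1.png');snap('side','d1.png');p=snap('wrist','w2.png')
a=cv2.imread('pics/s1.png')[100:270,220:400];b=cv2.imread('pics/w2.png')
o=np.zeros((378,800,3),np.uint8);o[:,:400]=cv2.resize(a,(400,378));o[:300,400:]=cv2.resize(b,(400,300));cv2.imwrite('pics/c2.png',o)
E
```

```text
clock: 1.6
eef_pos: [605.7, -60.0, 138.3]
eef_rot: [3.139, 0.0, 1.71]
wrist_force: [4.2, 1.6, 0.3]
finger_gap: 33.4
finger_force: 1.7
```

View pics/c2.png

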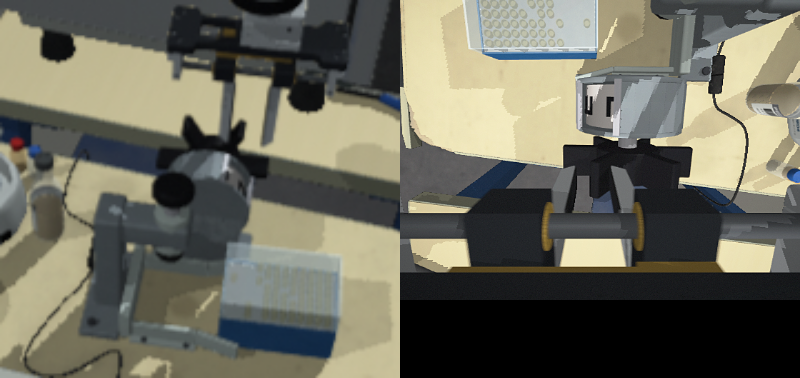

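The fingers hadn't finished closing and now straddle the top tooth with a 33 mm gap. That suits the job: I hold that gap, sweep the tooth away from the robot, lift, and come back over the next one.

```bash
python3 -m creep '[[-0.25,[0,0,0.2],0],[-0.25,[0,1,0.2],0],[-0.25,[0,2,0.2],0],[-0.25,[0,3,0.2],0],[-0.25,[0,4.2,0.2],0],[-0.25,[0,5.4,0.2],0],[-0.25,[0,6.6,0.2],0],[-0.25,[0,7.8,0.2],0],[-0.25,[0,8.8,0.2],0],[-0.25,[0,8.8,0.2],0]]'
python3 -m creep '[[-0.25,[0,0,-2],0],[-0.25,[0,0,-4.5],0],[-0.25,[0,-3,-4.5],0],[-0.25,[0,-5.5,-4.5],0],[-0.25,[0,-5.5,-4.5],0],[-0.25,[0,-5.5,-4.5],0]]'
python3 - <<'E'
from h import *
print(snap('wrist','w3.png'));snap('scene','s2.png')
b=cv2.imread('pics/w3.png')[:260,200:480];a=cv2.imread('pics/s2.png')[120:260,230:380]
o=np.zeros((400,800,3),np.uint8);o[:371,:400]=cv2.resize(b,(400,371),interpolation=2);o[:373,400:]=cv2.resize(a,(400,373),interpolation=2);cv2.imwrite('pics/c3.png',o)
E
```

```text
clock: 2.75
eef_pos: [692.3, -47.7, 134.2]
eef_rot: [-3.141, -0.0, 1.711]
wrist_force: [-0.4, 0.4, -0.3]
finger_gap: 35.5
finger_force: 0.0
clock: 3.35
eef_pos: [637.5, -55.6, 180.2]
eef_rot: [3.141, 0.0, 1.71]
wrist_force: [0.3, -0.6, 0.8]
finger_gap: 35.4
finger_force: 0.0
{'fovy': 65.63729868227358, 'cx': 269.71170125694493, 'cy': 207.39584315789273, 'origin': array([629.17971171,   8.65124714, 344.2678317 ]), 'attitude': array([ 2.91062603e+00, -7.22467953e-04,  1.39398745e-01])}
```

View pics/c3.png

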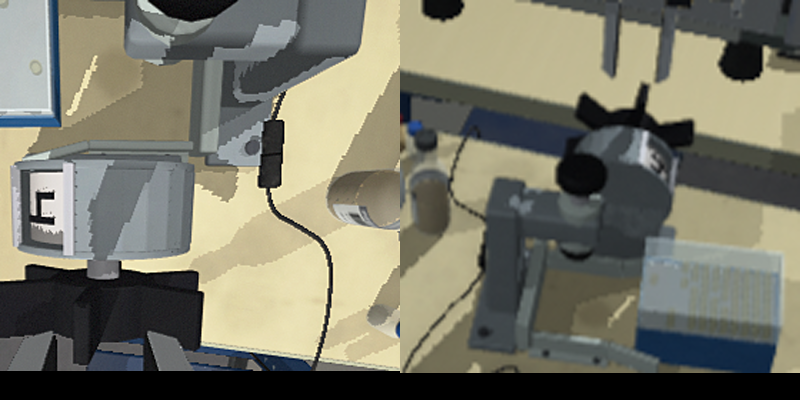

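```bash
python3 - <<'E'
from h import *
b=cv2.imread('pics/w3.png')[105:185,205:265]
cv2.imwrite('pics/c4.png',cv2.resize(cv2.rotate(b,cv2.ROTATE_90_COUNTERCLOCKWISE),None,fx=8,fy=8,interpolation=2))
E
```

```text
(no output)
```

View pics/c4.png

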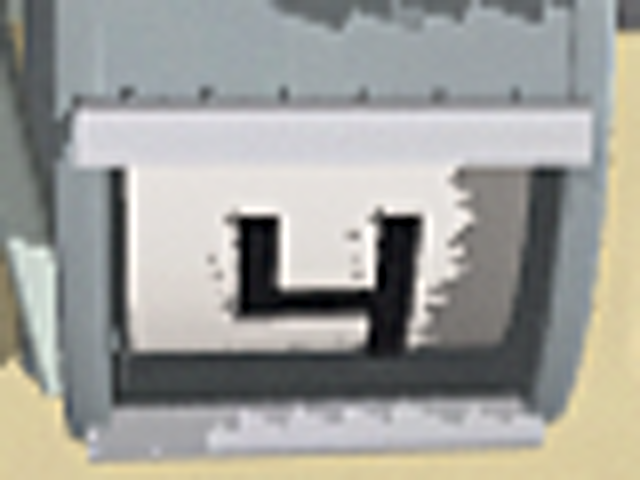

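It reads 4, sitting slightly low. Before squeezing I check the axle's position along the marker x against the TCP.

```bash
python3 - <<'E'
from h import *
p=dict(fovy=65.63729868227358,cx=269.7117,cy=207.3958,origin=[629.18,8.651,344.268],attitude=[2.910626,-.000722,.139399])
g=cv2.cvtColor(cv2.imread('pics/w3.png'),6)
for v in(184,186,188,190,192): print(v,g[v,252:296:2])
t=np.array([637.5,-55.6])
for u in(262,272,282):
    X=atz(p,u,188,88)[:2]-t
    for y in(.13,.14,.15): print(u,y,X@[np.cos(y),np.sin(y)])
E
```

```text
184 [205 206 206 207 193  96 106 110 113 117 120 116 110 108 108  98   0 235
 227 224 225 225]
186 [208 208 211 215 198  96 103 109 114 116 118 110 113 110 108  99   0 236
 228 227 225 224]
188 [180 118 107  41  14 102 106 108 113 117 114 114 110 110 108  92   0 185
 244 247 242 235]
190 [ 13  12  18  15  27 105 105 107 115 118 115 110 109 138 102 102   0  15
   9   1   1   0]
192 [ 13  13  19  19  29 107 106 107 116 114 142 148 125 149 143 122  15  18
  15  18  18  16]
262 0.13 -5.466776030757554
262 0.14 -5.262950851984527
262 0.15 -5.058599382512082
272 0.13 2.5058645386138805
272 0.14 2.710030477813079
272 0.15 2.9139254162228467
282 0.13 10.478863297596074
282 0.14 10.683370012530906
282 0.15 10.886808399367265
```

```bash
python3 -m creep '[[-0.25,[0,0.22,2],0],[-0.25,[0,0.22,4.2],0],[-0.25,[0,0.22,4.2],0],[-0.7,[0,0.22,4.2],0],[-1,[0,0.22,4.2],0],[-1,[0,0.22,4.2],0],[-1,[0,0.22,4.2],0],[-1,[0,0.22,4.2],0],[-1,[0,0.22,4.2],0]]' 12
```

```text
clock: 4.35
eef_pos: [640.1, -55.3, 138.5]
eef_rot: [3.141, 0.0, 1.71]
wrist_force: [-3.3, -0.2, 6.7]
finger_gap: 8.5
finger_force: 12.1
```

```bash
python3 -m creep '[[-0.7,[0,0,0],0],[-0.5,[0,0,0],0],[-0.4,[0,0,0],0],[-0.4,[0,0,-3],0],[-0.4,[0,0,-6],0],[-0.4,[0,-3,-10],0],[-0.4,[0,-6,-14],0],[-0.4,[0,-6,-14],0],[-0.4,[0,-6,-14],0]]'
python3 - <<'E'
from h import *
print(snap('wrist','w4.png'))
b=cv2.imread('pics/w4.png');cv2.imwrite('pics/c5.png',cv2.resize(b[:260,:],(800,371),interpolation=2)); c=cv2.resize(b[60:240,180:420],(800,600),interpolation=2)
cv2.imwrite('pics/c6.png',cv2.resize(b,(800,600),interpolation=2))
E
```

```text
clock: 5.25
eef_pos: [580.4, -63.5, 278.4]
eef_rot: [3.14, 0.001, 1.71]
wrist_force: [0.3, 0.3, -0.7]
finger_gap: 28.4
finger_force: 0.0
{'fovy': 65.63729868227358, 'cx': 269.71170125694493, 'cy': 207.39584315789273, 'origin': array([571.84731466,   0.69015273, 442.50753616]), 'attitude': array([ 2.91024588e+00, -2.07727576e-03,  1.39466508e-01])}
```

View pics/c6.png

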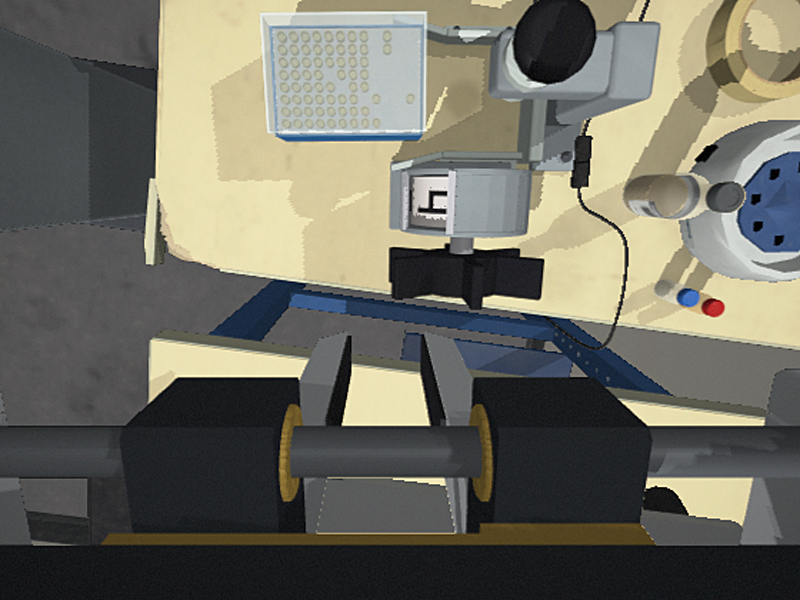

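The 4 stands in the window near (430,205), the star's top tooth is at (470,285), and the box is nearly square to the marker. I now compute the plunger height, the box pose and the digit angle.

```bash
python3 - <<'E'
from fit import *
p=dict(w0,origin=[571.847,.690,442.508],attitude=[2.910246,-.002077,.139467]); k=560/800
cap=tri([ray(w0,433,90),ray(p,553*k,40*k)]); print('cap',cap.round(1))
C0=[(179,82),(307,62),(318,150),(196,170)]; C1=[(262,12),(428,14),(424,133),(269,131)]
B=np.array([tri([ray(w0,*a),ray(p,b[0]*k,b[1]*k)]) for a,b in zip(C0,C1)]); print(B.round(1),B.mean(0).round(1))
B2=np.array([atz(p,b[0]*k,b[1]*k,74) for b in C1]); print(B2.round(1),B2.mean(0).round(1))
print('mouth pts')
# digit pixels
im=cv2.imread('pics/w4.png'); x0,x1,y0,y1=285,318,118,165
g=cv2.cvtColor(im,6)
m=(g[y0:y1,x0:x1]<45).astype(np.uint8); n,l,s,c=cv2.connectedComponentsWithStats(m)
for i in range(1,n):
    if s[i,4]>8: print(s[i]+[x0,y0,0,0,0],(c[i]+[x0,y0]).round(1))
for home in ([619,83.5],):
  for yaw in(.13,.15):
    q=[*home,yaw]
    for th in(-.785-.3,-.785-.1,-.785,-.785+.1):
        lo,hi=[proj(p,M(q,[40*np.sin(th+d),-86,85+40*np.cos(th+d)])).round(1) for d in(-.3,.3)]
        print(yaw,round(th+.785,2),lo,hi)
    print('win',[proj(p,M(q,[42*np.sin(t),-86,85+42*np.cos(t)])).round(1) for t in(-.785-.475,-.785+.475)])
E
python3 - <<'E'
import cv2
b=cv2.imread('pics/w4.png')[112:222,268:388]
cv2.imwrite('pics/c7.png',cv2.resize(cv2.rotate(b,2),None,fx=5,fy=5,interpolation=2))
E
```

```text
cap [650.7  88.9 170.8]
[[470.9 106.5  80.2]
 [585.5 126.5  63.9]
 [597.7  46.1  56. ]
 [480.9  28.9  75.5]] [533.8  77.   68.9]
[[469.  108.4  74. ]
 [586.1 123.6  74. ]
 [596.   43.8  74. ]
 [480.5  29.   74. ]] [532.9  76.2  74. ]
mouth pts
[300 122  13   1  13] [306. 122.]
[287 133   1  15  15] [287. 140.]
[293 134  20  15  93] [303.4 141.9]
0.13 -0.3 [286.2 140.6] [298.4 141.3]
0.13 -0.1 [288.7 140.8] [305.2 141.6]
0.13 0.0 [290.6 141. ] [308.9 141.7]
0.13 0.1 [292.8 141.1] [312.9 141.8]
win [array([285.8, 140.8]), array([315.6, 141.9])]
0.15 -0.3 [287.8 141.4] [300.1 141.9]
0.15 -0.1 [290.4 141.6] [306.9 142. ]
0.15 0.0 [292.3 141.7] [310.7 142.1]
0.15 0.1 [294.5 141.8] [314.7 142.1]
win [array([287.4, 141.5]), array([317.4, 142.2])]
```

```bash
python3 - <<'E'
import cv2
im=cv2.imread('pics/w4.png');g=cv2.cvtColor(im,6)
print('u0=268');
for v in(126,129,132,136,141,146,150,154,158): print(v,g[v,272:330])
print('star u0=310')
for v in(178,184,190,196,202,208,212): print(v,g[v,310:346])
print('axle');print(g[170,300:345],g[174,300:345])
E
```

```text
u0=268
126 [203 155 140 137 140 141 139 140 126 147 175 166 166 172 106  67  91  98
 175 189 192 195 201 203 206 209 214 214 215 218 219 220 222 222 222 223
 224 223 224 225 225 225 212 209 208 213 205 155 157 165 166 161 164 168
 165 167 164 165]
129 [206 144 135 137 140 139 140 142 127 147 157 161 162 174 101  67  90 161
 184 185 193 195 200 202 208 209 213 215 218 220 220 220 221 222 222 224
 223 224 224 225 226 223 210 208 208 215 202 158 162 164 163 168 164 164
 166 164 163 162]
132 [198 144 135 140 141 142 141 144 126 146 174 203 168 168  98  68  95  95
 177 190 192 198 201 205 207 211 213 217 224 231 234 232 232 234 233 234
 234 234 234 236 235 225 211 208 208 217 186 160 161 163 164 164 164 164
 163 162 164 157]
136 [198 144 135 139 140 140 141 141 127 143 174 202 197 173  86  11  78 173
 186 187 193 199 200 203 208 210 218 225 105  17  18  31  54  55  51  51
  46  46  41  37  34 208 217 207 208 218 176 158 164 163 163 162 162 163
 164 163 164 164]
141 [191 142 134 133 139 139 138 141 132 141 186 204 187 167  82  12  91 175
 186 190 194 200 202 205 208 214 221 203  87   9   0
[... 1637 characters left out ...]
 30 29 30 24 29 25 26 23]
208 [210 197 188 167 183 171 142 127 117 100 101 103  95  51  15  13  18  16
  21  22  33  38  34  29  34  36  23  50 192 224 228 244 244 238 232 229]
212 [ 86  83  81  77  72  71  70  65  95 137 171 189 223 230 234 251 114   8
  18  20  31  33  31  34  35  31  19 104 200 220 220 222 221 221 222 224]
axle
[201 202 202 203 203 203 205 201 205 208 216 136  92  87  97  87  93 102
 106 106 106 110 112 115 116 114 113 108 110 103  89 166 226 224 223 222
 222 221 222 221 221 221 220 218 219] [187 152 109  96  64  29  12   0   0   0   0   1  16   2  28  93 100 107
 104 105 109 109 113 115 117 115 110 102 128 111 103  67  67  80 129 165
 180 214 232 245 245 245 235 219 193]
```

View pics/c7.png

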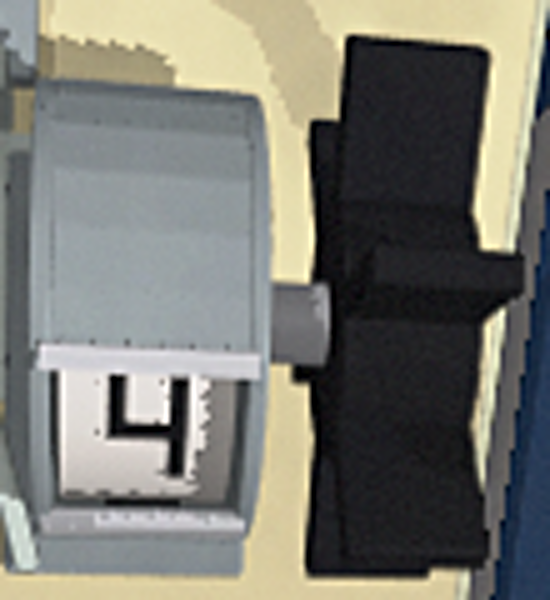

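```bash
python3 - <<'E'
from fit import *
p=dict(w0,origin=[571.847,.690,442.508],attitude=[2.910246,-.002077,.139467])
for yaw in(.13,.14,.15):
    q=[619,83.5,yaw]
    for _ in range(20):
        a=proj(p,M(q,[0,-115,85])); q[0]+=(320.8-a[0])*.8; q[1]-=0
    print(yaw,np.round(q,2),a.round(1))
    for th in(-.1,-.05,0,.05,.1):
        print(th,'tip mid outer',[tuple(proj(p,tip(q,th,y,t)).round(1)) for y in(15,-15) for t in(-4,4)],
        'digit',[proj(p,M(q,[40*np.sin(th-.785+d),-86,85+40*np.cos(th-.785+d)])).round(1)[0] for d in(-.3,.3)])
E
```

```text
0.13 [6.1866e+02 8.3500e+01 1.3000e-01] [320.8 167.7]
-0.1 tip mid outer [(np.float64(319.6), np.float64(185.8)), (np.float64(328.4), np.float64(186.0)), (np.float64(318.2), np.float64(217.3)), (np.float64(326.7), np.float64(217.6))] digit [np.float64(288.4), np.float64(304.8)]
-0.05 tip mid outer [(np.float64(323.0), np.float64(185.9)), (np.float64(331.8), np.float64(186.1)), (np.float64(321.5), np.float64(217.5)), (np.float64(330.1), np.float64(217.6))] digit [np.float64(289.3), np.float64(306.7)]
0 tip mid outer [(np.float64(326.4), np.float64(186.0)), (np.float64(335.1), np.float64(186.1)), (np.float64(324.8), np.float64(217.6)), (np.float64(333.3), np.float64(217.6))] digit [np.float64(290.3), np.float64(308.6)]
0.05 tip mid outer [(np.float64(329.8), np.float64(186.1)), (np.float64(338.4), np.float64(186.1)), (np.float64(328.1), np.float64(217.6)), (np.float64(336.6), np.float64(217.6))] digit [np.float64(291.3), np.float64(310.6)]
0.1 tip mid outer [(np.float64(333.2), np.float64(186.1)), (np.float64(341.6), np.float64(186.0)), (np.float64(331.4), np.float64(217.7)), (np.float
[... 1727 characters left out ...]
64(288.7), np.float64(306.1)]
0 tip mid outer [(np.float64(326.6), np.float64(185.7)), (np.float64(335.3), np.float64(185.7)), (np.float64(325.7), np.float64(217.3)), (np.float64(334.2), np.float64(217.2))] digit [np.float64(289.7), np.float64(308.0)]
0.05 tip mid outer [(np.float64(330.0), np.float64(185.7)), (np.float64(338.6), np.float64(185.6)), (np.float64(329.0), np.float64(217.3)), (np.float64(337.4), np.float64(217.1))] digit [np.float64(290.8), np.float64(309.9)]
0.1 tip mid outer [(np.float64(333.4), np.float64(185.7)), (np.float64(341.9), np.float64(185.5)), (np.float64(332.3), np.float64(217.3)), (np.float64(340.6), np.float64(217.0))] digit [np.float64(291.9), np.float64(311.9)]
```

The top tooth stands about 0.055 rad too far, about 2 mm at the drum. I re-squeeze it 2.8 mm nearer to the robot.

```bash
python3 -m creep '[[-0.4,[0,3,4],0],[-0.4,[0,5.72,8],0],[-0.4,[0,5.72,10],0],[-0.4,[0,5.72,12],0],[-0.4,[0,5.72,14],0],[-0.4,[0,5.72,14],0],[-0.8,[0,5.72,14],0],[-1,[0,5.72,14],0],[-1,[0,5.72,14],0],[-1,[0,5.72,14],0],[-1,[0,5.72,14],0],[-1,[0,5.72,14],0]]' 12
python3 -m creep '[[-0.7,[0,0,0],0],[-0.5,[0,0,0],0],[-0.4,[0,0,0],0],[-0.4,[0,0,-3],0],[-0.4,[0,0,-6],0],[-0.4,[0,-3,-10],0],[-0.4,[0,-6,-14],0],[-0.4,[0,-6,-14],0],[-0.4,[0,-6,-14],0],[-0.4,[0,-6,-14],0]]'
python3 - <<'E'
from h import *
p=snap('wrist','w5.png');print(p['origin'],p['attitude'])
im=cv2.imread('pics/w5.png');g=cv2.cvtColor(im,6)
for v in(190,196,202,206): print(v,g[v,318:346])
print('axle',g[170,300:345])
for v in (136,141,146):print(g[v,284:320])
E
```

```text
clock: 6.5
eef_pos: [637.7, -55.5, 138.4]
eef_rot: [3.139, 0.0, 1.71]
wrist_force: [4.8, 1.0, 5.5]
finger_gap: 8.1
finger_force: 12.0
clock: 7.5
eef_pos: [577.5, -63.8, 276.0]
eef_rot: [-3.139, -0.001, 1.71]
wrist_force: [0.5, 0.0, -0.1]
finger_gap: 28.1
finger_force: 0.0
[5.69684643e+02 3.48609937e-01 4.40201183e+02] [2.91151566e+00 2.18690680e-03 1.39744785e-01]
190 [31 31 33 32 34 35 31 35 31 20 18 15 21 13 29 39 34 37 31 37 39 36 28 21
 25 29 30 28]
196 [30 27 35 34 35 37 33 37 24 20 22 19 20 22 30 34 38 34 32 36 35 32 18 32
 34 28 32 29]
202 [34 35 35 34 34 33 35 31 17 12 24 19 19 25 35 36 39 31 37 32 37 29 31 29
 27 30 33 33]
206 [31 32 36 37 38 34 34 31 23 20 23 18 15 25 36 38 38 35 35 38 32 27 30 32
 28 28 24 25]
axle [202 201 201 204 202 205 203 203 202 203 204 204 205 204 204 205 206 212
 189 111  92 104 105 108 106 109 115 118 118 115 110 112 106 103  88 169
 227 226 223 221 222 222 223 222 220]
[135 144 193 204 207 163  60  30  92 175 187 189 192 196 202 207 211 224
 149  50  17  22  27  26  24  19  24  25  19  13   0 167 232 224 213 207]
[136 143 196 206 179 153  59  44  90 175 187 192 195 200 203 209 212 226
 142  43   7  48 223 229 224 222 223 225 224 224 225 225 227 220 209 207]
[145 148 194 206 172 129  46  67  98 177 205  96   5   0   0  25  51  63
  26  23  17  59  65 110 149 182 187 191 113 166 187 231 233 214 206 204]
```

The tooth is now within about 0.03 rad of upright. Next I turn the gripper a quarter turn, with two fingers abreast, and bring it behind the box.

```bash
python3 -m creep '[[0,[1,-1,0],-1.6],[0,[3,-3,0],-3.2],[0,[6,-5,0],-4.8],[0,[9,-7.5,0],-6.4],[0,[12,-9.5,0],-8],[0,[14.2,-10.7,0],-9.6],[0,[14.2,-10.7,0],-11.2],[0,[14.2,-10.7,0],-12.8],[0,[14.2,-10.7,0],-14.4],[0,[14.2,-10.7,0],-16],[0,[14.2,-10.7,0],-17.6],[0,[14.2,-10.7,0],-18]]'
python3 -m creep '[[0,[0,0,0],0],[0,[0,0,0],0]]'
python3 -c "
from cell import manip
print(manip.read_state()['joints'])"
```

```text
clock: 8.75
eef_pos: [452.0, 62.0, 276.2]
eef_rot: [3.141, -0.003, -2.996]
wrist_force: [-0.5, 0.3, -0.9]
finger_gap: 46.8
finger_force: 0.0
clock: 8.95
eef_pos: [452.0, 62.0, 276.7]
eef_rot: [3.141, -0.002, -3.003]
wrist_force: [-0.9, -0.3, 0.9]
finger_gap: 46.8
finger_force: 0.0
[ 5.59320696e-02  4.68114153e-02  1.68385887e+00  2.13806650e-06
  1.41251867e+00 -1.65313297e+00]
```

```bash
python3 -m creep '[[0,[0,0,4],0],[0,[0,0,8],0],[0,[0,0,12],0],[0,[0,0,16],0],[0,[0,0,19],0],[0,[0,0,21.2],0],[0,[0,0,21.2],0],[0,[0,0,21.2],0]]'
python3 -m creep '[[0,[-0.5,0,0],0],[0,[-1,0,0],0],[0,[-1.5,0,0],0],[0,[-2,0,0],0],[0,[-2.5,0,0],0],[0,[-3,0,0],0],[0,[-3.5,0,0],0],[0,[-4,0,0],0],[0,[-4.5,0,0],0],[0,[-5,0,0],0],[0,[-5.5,0,0],0],[0,[-6,0,0],0]]'
```

```text
clock: 9.75
eef_pos: [452.1, 61.9, 65.8]
eef_rot: [3.142, -0.0, -3.003]
wrist_force: [0.1, -1.4, -0.3]
finger_gap: 46.8
finger_force: 0.0
clock: 10.95
eef_pos: [511.8, 70.3, 65.4]
eef_rot: [3.142, -0.0, -3.002]
wrist_force: [-0.6, -1.2, -0.1]
finger_gap: 47.3
finger_force: 0.6
```

```bash
python3 -m creep '[[0,[-0.4,0,0],0],[0,[-0.8,0,0],0],[0,[-1.2,0,0],0],[0,[-1.6,0,0],0],[0,[-2,0,0],0],[0,[-2.4,0,0],0],[0,[-2.8,0,0],0],[0,[-3.1,0,0],0],[0,[-3.4,0,0],0]]'
python3 -m creep '[[0,[-0.1,0,0],0],[0,[-0.2,0,0],0],[0,[-0.3,0,0],0],[0,[-0.3,0,0],0]]'
```

```text
clock: 11.85
eef_pos: [545.2, 75.0, 65.4]
eef_rot: [-3.142, -0.0, -3.002]
wrist_force: [-2.0, -2.0, 0.2]
finger_gap: 47.3
finger_force: 1.0
clock: 12.25
eef_pos: [548.1, 75.4, 65.5]
eef_rot: [3.142, 0.0, -3.002]
wrist_force: [-0.9, -0.4, -1.0]
finger_gap: 46.9
finger_force: 0.3
```

```bash
python3 -m creep '[[0,[-0.1,0,0],0],[0,[-0.2,0,0],0],[0,[-0.3,0,0],0],[0,[-0.3,0,0],0]]'
python3 -m creep '[[0,[-0.1,0,0],0],[0,[-0.2,0,0],0],[0,[-0.3,0,0],0],[0,[-0.3,0,0],0]]'
```

```text
clock: 12.65
eef_pos: [551.1, 75.9, 65.5]
eef_rot: [3.142, 0.0, -3.002]
wrist_force: [0.0, -0.4, -1.3]
finger_gap: 46.6
finger_force: 0.2
clock: 13.05
eef_pos: [551.6, 75.9, 65.4]
eef_rot: [3.141, -0.007, -3.003]
wrist_force: [-22.9, -3.3, 16.5]
finger_gap: 47.0
finger_force: 11.6
```

The box met a firm stop with its centre at about x=619, which agrees with home at 618. I retreat and rise, closing the fingers.

```bash
python3 -m creep '[[0,[0.5,0,0],0],[0,[2,0,0],0],[0,[4,0,0],0],[-0.5,[4,0,-5],0],[-1,[4,0,-10],0],[-1,[4,0,-14],0],[-1,[4,0,-17],0],[-1,[4,0,-17],0],[-1,[4,0,-17],0],[-1,[4,0,-17],0]]' 20
python3 - <<'E'
from h import *
st=manip.read_state();t=np.array(st['eef_pos']);print(t.round(1))
y=.1386;ex=np.array([np.cos(y),np.sin(y)]);ey=np.array([-ex[1],ex[0]])
d=np.array([645.5,87.6])-t[:2];print('tool x,y cm',(-d@ex/10).round(2),(d@ey/10).round(2))
# lid near edge in the side picture: compare box at home with prediction
p=snap('side','d2.png');s=snap('scene','s3.png');g=cv2.cvtColor(cv2.imread('pics/s3.png'),cv2.COLOR_BGR2HSV)
m=((g[...,0]>100)&(g[...,0]<118)&(g[...,1]>140)&(g[...,2]>40)).astype(np.uint8);m[:, :225]=0;m[:200]=0;m[300:]=0
v,u=np.nonzero(m);print('blue',u.min(),u.max(),v.min(),v.max())
h=np.array([618,83.5])
for a in(-60,60):
  for z in(4,40): print(a,z,proj(s,[*(h+a*ex+41*ey),z]).round(1))
E
```

```text
clock: 14.05
eef_pos: [514.0, 70.7, 234.2]
eef_rot: [3.141, -0.002, -3.002]
wrist_force: [-1.1, -0.3, -0.2]
finger_gap: 0.4
finger_force: 0.0
[514.   70.7 234.2]
tool x,y cm -13.26 -0.14
blue 280 414 200 254
-60 4 [330.8 253.1]
-60 40 [332.3 243.8]
60 4 [280.2 246.5]
60 40 [280.4 237. ]
```

Box position confirmed: its far edge appears at u=280, and 280 was predicted. Now the plunger: go over the cap, then press down gradually while watching the force.

```bash
python3 -m creep '[[-1,[-3,0,0],0],[-1,[-6,0,0],0],[-1,[-9,-0.1,0],0],[-1,[-12,-0.1,0],0],[-1,[-13.3,-0.1,0],0],[-1,[-13.3,-0.1,1.5],0],[-1,[-13.3,-0.1,3],0],[-1,[-13.3,-0.1,3],0],[-1,[-13.3,-0.1,3],0]]'
python3 -m creep '[[-1,[0,0,0.3],0],[-1,[0,0,0.6],0],[-1,[0,0,0.9],0],[-1,[0,0,1.2],0],[-1,[0,0,1.2],0],[-1,[0,0,1.2],0]]'
```

```text
clock: 15.05
eef_pos: [645.9, 88.1, 205.2]
eef_rot: [3.142, -0.001, -3.002]
wrist_force: [0.6, 0.4, 1.0]
finger_gap: 0.3
finger_force: 0.0
clock: 15.65
eef_pos: [646.3, 88.2, 193.7]
eef_rot: [-3.142, 0.0, -3.002]
wrist_force: [0.3, -0.2, 2.1]
finger_gap: 0.3
finger_force: 1.2
```

```bash
python3 -m creep '[[-1,[0,0,0.2],0],[-1,[0,0,0.4],0],[-1,[0,0,0.55],0],[-1,[0,0,0.55],0],[-1,[0,0,0.55],0]]'
python3 -m creep '[[-1,[0,0,0.1],0],[-1,[0,0,0.1],0],[-1,[0,0,0.1],0]]'
```

```text
clock: 16.15
eef_pos: [646.3, 88.2, 188.2]
eef_rot: [-3.142, 0.001, -3.002]
wrist_force: [-0.7, 0.1, 3.9]
finger_gap: 0.6
finger_force: 2.5
clock: 16.45
eef_pos: [646.3, 88.2, 188.1]
eef_rot: [-3.141, 0.001, -3.002]
wrist_force: [-3.2, -0.3, 12.4]
finger_gap: 0.6
finger_force: 5.7
```

The force rose to 12.4 N without further travel, so the foot bears on the lid. I let it spring back, retreat, and check that the box and the digit are still in place.

```bash
python3 -m creep '[[-1,[0,0,0],0],[-1,[0,0,-0.5],0],[-1,[0,0,-1.2],0],[-1,[0,0,-2.5],0],[-1,[0,0,-5],0],[-1,[3,0,-8],0],[-1,[7,0,-10],0],[-1,[11,0,-10],0],[-1,[14,0,-10],0],[-1,[14,0,-10],0],[-1,[14,0,-10],0]]'
python3 - <<'E'
from h import *
a=cv2.imread('pics/s3.png').astype(int);snap('scene','s4.png');b=cv2.imread('pics/s4.png').astype(int)
d=(abs(a-b).max(2)>40)
for n,(u0,u1,v0,v1) in dict(box=(278,340,205,258),plunger=(285,310,172,200),drum=(300,345,150,195),lids=(150,260,150,250)).items(): print(n,d[v0:v1,u0:u1].sum(),'/',(u1-u0)*(v1-v0))
print(manip.read_state()['wrist_force'].round(1))
E
```

```text
clock: 17.55
eef_pos: [507.6, 68.7, 287.9]
eef_rot: [-3.142, 0.001, -3.002]
wrist_force: [0.9, -0.2, -0.4]
finger_gap: 0.4
finger_force: 0.0
box 0 / 3286
plunger 0 / 700
drum 0 / 2025
lids 0 / 11000
[ 0.6 -0.6  0.1]
```

Box, plunger and drum look unchanged since before the stamping. I'm handing in.

```bash
python3 -c "
from cell import manip
print(manip.sign_off())"
```

```text
the job is handed in; nothing more can be done
None
```

The job is handed in at about 18 s of the 66 s: the 4 stands in the window (within about 0.03 rad of centre by my measurement), the box is home against the stop, and the plunger was pressed onto the lid (12 N) and sprang back; no verdict was returned.

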